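# Close and level the countertop warmer

### The arm

A 7-joint arm with a two-finger parallel gripper is mounted at the origin on the work surface. World frame = base frame: x ahead of the robot, y to its left, z up, the work surface at z = 0. Lengths are in m, angles in rad, forces in N, time in s.
With the tool pointing down it reaches from about 0.4 to 0.875 m from the base axis. Payload 19.3 kg.
Tool frame: the origin (TCP) lies on the centre line of the jaws, within the pads' length; the fingertips stand 14 mm ahead of it and the grasp point (between the pads) lies 5 mm behind it; x points along the fingers, y is the direction in which the jaws open and shut, and the axes are right-handed (so a half turn about x gives the same grasp; the last joint's range is limited). The gripper opens to 85 mm and grips with 20 to 120 N. Pads are 22 mm wide; open, the fingers measure 114 mm over their backs; the gripper's body (76 mm by 85 mm) begins 54 mm behind the grasp point. The pads swing forward as they close: fully open they stand 13 mm farther back than shut.
Start: joints at [1.272, 0.521, -0.036, 1.599, 0.021, 1.021, -0.113], TCP at [0.142, -0.609, 0.245] pointing down, gripper open.
Joint ranges: [-2.91, 2.91], [-0.3, 2.13], [-1.5, 1.42], [0.17, 2.43], [-1.26, 4.41], [0.16, 1.93], [-2.52, 2.52]. Speed limits (rad/s): [1.89, 1.89, 2.39, 2.39, 3.01, 3.01, 3.01].

### API

Orientations are given as [roll, pitch, yaw] about the fixed x, y, z axes, in that order (R = Rz(yaw) Ry(pitch) Rx(roll)).
In Python, from workcell import monitor, optics, bot gives the robot as it stands.
- The arm moves only by the tool arm_command, never from a script. Its arguments are lists of equal length, an entry for each row: "delta_pos": the shift along the tool's x, y, z as a fraction of full scale, a list of three; "rotation": the turn, a rotation vector about the tool's x, y, z as a fraction of full scale, a list of three. In form: {"delta_pos": [[dx, dy, dz], ...], "rotation": [[wx, wy, wz], ...]}. A call has 1 to 10 rows; each row shifts and turns the pose as measured when the row begins, along the tool's axes as they then stand; what a row does not reach is not made up. Full scale, the value 1, is 30 mm for a shift and 6 degrees for a turn. A row lasts 1/10 s, in which the tool goes at most 50 mm and 8.59 degrees, less where a joint would pass 70% of its speed; a pose out of reach is approached as far as the arm can. A call with a number of a shift or a turn outside -1 to 1 is refused whole. A call with a gripper value outside its range is refused whole. "gripper" is the closure, from -1 (fully open) to 1 (shut), so that 0 is half open, set as the call begins (left out, the last holds). The fingers move at their own pace and stop on an object; "grip_force" is the grip in N (left out, the last holds). Time passes only in rows, so rows that do not move let the fingers close. It gives the time, the measured TCP pose, the force and the opening at its end, in the units of the state.
- monitor.observe(): the state, without advancing time (a new reading comes with each control period).
- optics.grab_frame(name): name is "scene" or "top"; returns the picture (420x560x3 uint8, red, green, blue); there is no depth.
- optics.camera_params(name): a dict with "fx", "fy", "cx", "cy" (pixels), "origin" and "rotation" of the camera in the world. Camera axes: x right, y down, z forward; pixel columns grow to the right and rows downward; lengths in m; the calibration is good to about 2 mm. A picture is of the moment at which its call begins. camera_params takes no time and is no camera call.
- bot.job_done(): hands the job in, once; it reports no verdict.
The state is a dict: "clock": time; "qpos": joint angles; "qd": joint speeds; "joint_efforts": joint torques, N m; "position": TCP position; "tool_rot": TCP orientation; "force": force on the tool from outside, world axes, zero at the start; "moment": the same for the moment, N m; "grip_width": finger opening in m.
Only numpy, scipy, OpenCV 4.12 (cv2) and the standard library are available. Lean on these libraries where they do the work, as an engineer would, in place of code of your own. Each camera call takes 0.05 s, during which the arm holds its last target. There are 200 camera calls.

### The job

Get the countertop warmer ready for service: first push its loaded drawer fully shut, then turn the wing screw of its levelling foot until the bubble of the spirit level lying on top rests centred, between its two lines. Then press the spirit level down firmly on the warmer's top, without shoving it about, and finish while still pressing on it, with the bubble still centred; leave the pot, carton, bowl and jar alone.

Things in the scene. Friction and masses are not known exactly. Their poses are not given: they have to be found in the camera images.
- warmer: stainless countertop warmer, a box 260 (x) by 360 (y) by 110 mm, its flat top 140 mm above its origin. Origin: centre of its plan, at counter height. Its y axis runs along it: drawer at the -y end, levelling foot at the +y end. It pivots on two fixed feet 150 mm to -y of the origin; at the start the foot (+y) end sits too low, by 0.010 to 0.034 rad (an amount that the foot's joint value does not tell)
- drawer (a joint): the drawer's opening in m: 0 is fully shut (within 5 mm counts), up to 0.11 open along the warmer's -y; starts open. It slides with about 3 N of friction and stays where it is left
- drawer_handle (a point): middle of the drawer's bar handle: a horizontal bar 12 mm thick and 120 mm long along the warmer's x, centred 37 mm in front (to -y) of the 250 mm wide, 92 mm high drawer front's middle plane, 108 mm above the counter (32 mm below the warmer's top). Axes as the warmer's
- levelling_foot (a joint): turn of the levelling screw in rad, 0 at the start, growing clockwise seen from above (range -1.5 to 5). Clockwise raises the foot end: 0.012 rad of tilt per rad, which moves the level's bubble 6 mm per rad towards the foot (+y) end. 0.83 to 2.83 rad clockwise are needed. Friction 0.1 N m; it stays where it is left
- foot_grip (a point): centre of the black wing grip on top of the levelling screw, on its upright axis, 35 mm beyond the warmer's +y end and 37 mm above its top. The wing is an upright plate 56 mm long (along this point's x axis, which turns with the screw), 12 mm thick (y) and 30 mm high (z, 15 mm above and below this point)
- level: aluminium spirit level, a bar 36 (x) by 210 (y) by 36 mm (z), 0.35 kg, lying loose on the warmer's top, roughly along the warmer's y. Origin: centre of its underside; its y axis runs along it towards the foot end. The vial window, 76 by 18 mm, is in the middle of its top; the flat metal to either side of it (from 40 mm to 100 mm from the middle) is good to press
- bubble (a joint): where the bubble (16 mm long) stands in the vial, in m along the level's y, 0 in the middle: 0.5 m times the tilt. Negative: the foot end is too low. Within 0.003 either way it lies between the two black lines. It takes about 1.5 s to settle
- pot: small steel pot, 110 mm wide, 85 mm high, a bystander on the counter. Origin: centre of its underside
- carton: cardboard carton 110 x 150 x 100 mm, a bystander. Origin: centre of its underside
- bowl: steel bowl 120 mm wide, 50 mm high, a bystander. Origin: centre of its underside
- jar: white jar 70 mm wide, 100 mm high, a bystander. Origin: centre of its underside
There are look-alikes about, which are no part of the job. Of the things that look like the level, the middle-sized one is meant.

How it is judged:
By the outcome, as a careful person would: the job done as asked, in the order asked, and still so for the second after the job is handed in, while the arm keeps its last pose, push and grip.
It also fails if it takes over 67 s, if anything falls off the work surface, if the arm or the gripper's body presses on something with over 40 N, if the wrist force passes 120 N, or if a joint passes its speed limit or range.

## Working session

There is one attempt and no reset: what is moved stays moved. The work goes in short steps, Python scripts to look and compute and a tool call to move; the robot and the scene stay as the last step left them, time stands still between calls to the robot, and variables do not carry over. Pictures are saved under pics/ and viewed, about 8 in all and at most 12, crops included, and the job is handed in when it is done.

Besides the shell and the picture viewer there is one more tool, called by a JSON object that holds its "fn" and its "kwargs". arm_command: Moves the arm, as the interface text tells. Its arguments: {"type":"object","properties":{"delta_pos":{"type":"array","items":{"type":"array","items":{"type":"number"}}},"rotation":{"type":"array","items":{"type":"array","items":{"type":"number"}}},"gripper":{"type":"number"},"grip_force":{"type":"number"}},"required":["delta_pos","rotation"]}

```bash
mkdir -p pics; ls
cat > h.py <<'E'
import numpy as np, cv2
from workcell import monitor, optics, bot
def snap(n,f):
    im=optics.grab_frame(n); cv2.imwrite('pics/'+f,im[:,:,::-1]); return im
def ray(n,u,v):
    c=optics.camera_params(n); R=np.array(c['rotation']); d=R@np.array([(u-c['cx'])/c['fx'],(v-c['cy'])/c['fy'],1]); return np.array(c['origin']),d
def onz(n,u,v,z):
    o,d=ray(n,u,v); return o+d*(z-o[2])/d[2]
def proj(n,p):
    c=optics.camera_params(n); q=np.array(c['rotation']).T@(np.array(p)-c['origin']); return c['fx']*q[0]/q[2]+c['cx'],c['fy']*q[1]/q[2]+c['cy']
E
python3 - <<'E'
from h import *
a=snap('scene','s0.png');b=snap('top','t0.png')
for n in('scene','top'):print({k:np.round(v,3).tolist() for k,v in optics.camera_params(n).items()})
s=monitor.observe();print(s['clock'],s['position'],s['tool_rot'],s['force'],s['grip_width'])
E
```

```text
pics
{'fx': 394.165, 'fy': 394.165, 'cx': 278.17, 'cy': 211.538, 'origin': [1.486, -0.016, 1.146], 'rotation': [-2.391, 0.007, 1.578]}
{'fx': 457.027, 'fy': 457.027, 'cx': 282.722, 'cy': 214.812, 'origin': [0.275, -0.033, 1.881], 'rotation': [-2.993, -0.004, -1.6]}
0.1 [ 0.14164445 -0.60843255  0.24480247] [-1.55412069  1.56976773  1.8161952 ] [-0.42829626  0.21910909  1.56105575] 0.0851507488669206
```

View pics/s0.png

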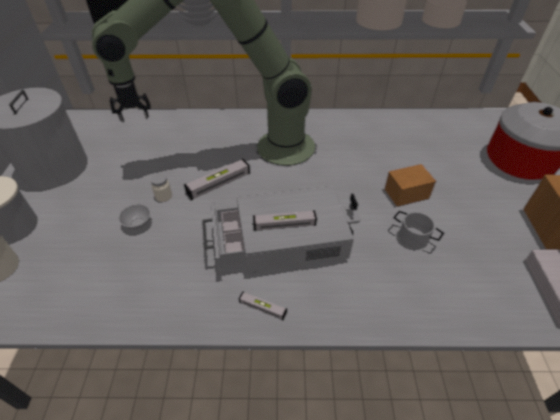

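View pics/t0.png

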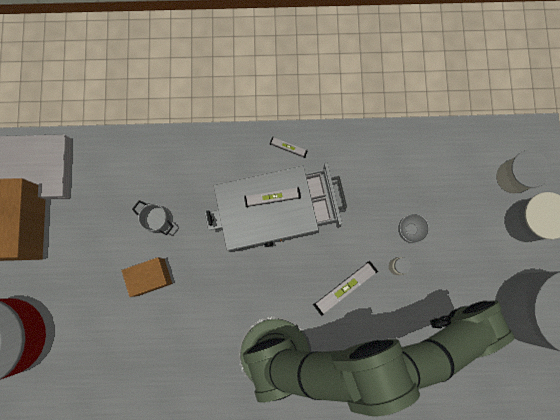

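Level look-alikes in the top view are at (272,196) on the warmer, (289,147), which is smaller, and (346,287), which is larger. The middle-sized one is on the warmer at (272,196), and its place matches the description. The drawer is open at (325,195) and the foot wing is at (211,217). I'll confirm in an enlarged crop.

```bash
cat >> h.py <<'E'
from scipy.spatial.transform import Rotation as Ro
_cp=optics.camera_params
class _O:
    grab_frame=staticmethod(optics.grab_frame)
    @staticmethod
    def camera_params(n):
        c=dict(_cp(n)); r=np.array(c['rotation'])
        if r.shape==(3,): c['rotation']=Ro.from_euler('xyz',r).as_matrix()
        c['origin']=np.array(c['origin']); return c
optics=_O
E
python3 - <<'E'
from h import *
a=cv2.imread('pics/t0.png')[135:260,195:355];b=cv2.imread('pics/s0.png')[175:325,200:370]
a=cv2.resize(a,None,fx=5,fy=5,interpolation=cv2.INTER_CUBIC)[:, :800];cv2.imwrite('pics/tc.png',a[:600])
b=cv2.resize(b,None,fx=4,fy=4,interpolation=cv2.INTER_CUBIC);cv2.imwrite('pics/sc.png',b)
print(proj('top',[0,0,0]),proj('scene',[0,0,0]))
E
```

```text
(np.float64(274.6255933322159), np.float64(353.28265267065456)) (np.float64(285.76247933891784), np.float64(146.5313933983284))
```

View pics/tc.png

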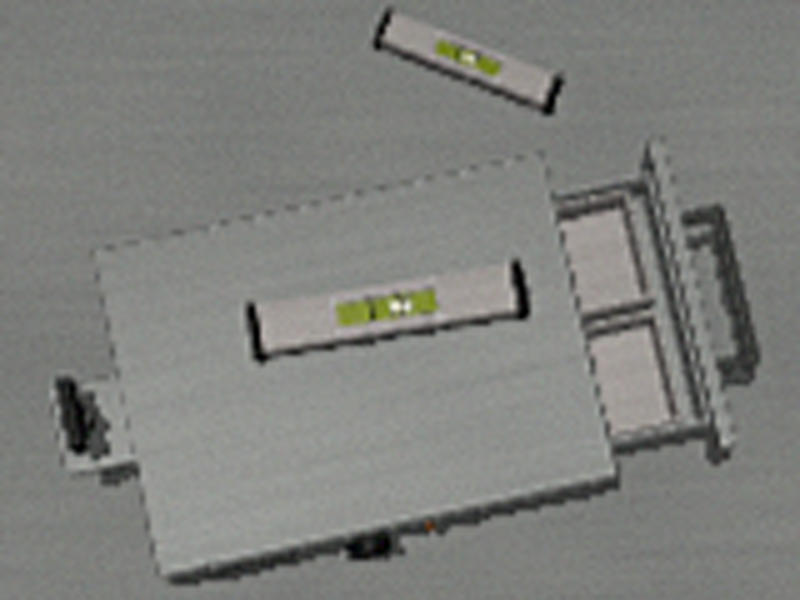

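View pics/sc.png

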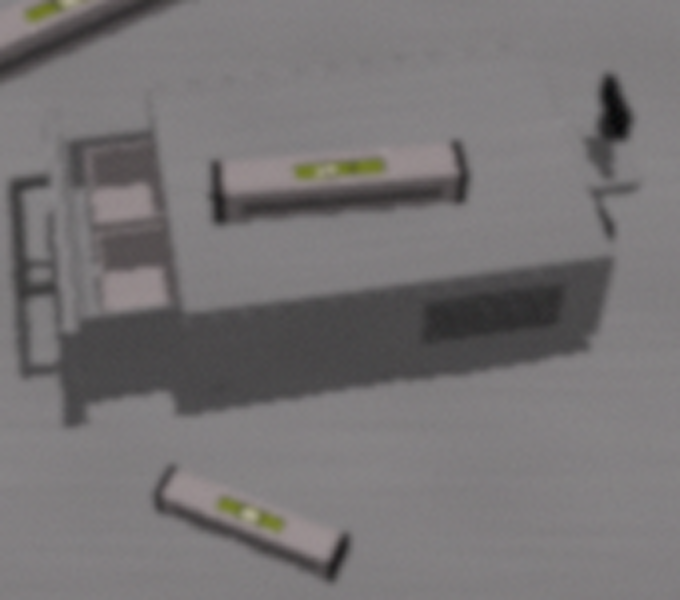

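The crop confirms it: the level on the warmer has its ends at about (247..525, 308) and is longer than the small one. The bubble sits toward the drawer. The wing is at about (78,415) and the handle bar at about (738,290), in crop pixels.

Run:
```python
from h import *
P=lambda u,v,z:onz('top',195+u/5,135+v/5,z)
c=[P(*q,z) for q,z in (((95,250),.133),((545,152),.14),((618,487),.14),((163,578),.133))]
for x in c:print(x.round(4))
c=np.array(c);print('ctr',c.mean(0),'len',np.linalg.norm(c[0]-c[1]),np.linalg.norm(c[2]-c[3]),np.linalg.norm(c[1]-c[2]),np.linalg.norm(c[0]-c[3]))
d=(c[0]-c[1]+c[3]-c[2]);e=(c[2]-c[1]+c[3]-c[0]);print('yaw +y dir',np.arctan2(d[1],d[0]),'-x dir',np.arctan2(e[1],e[0]))
print('wing',P(68,380,.182),P(80,450,.182),P(75,415,.182))
print('handle',P(722,212,.114),P(755,375,.114),P(738,293,.114))
print('level',P(252,330,.17),P(521,288,.176),P(387,306,.176))
```

```text
[0.6616 0.2171 0.133 ]
[ 0.7283 -0.1365  0.14  ]
[ 0.4631 -0.1829  0.14  ]
[0.4041 0.167  0.133 ]
ctr [0.56426052 0.01616371 0.1365    ] len 0.35991313822179366 0.3548712594256828 0.2692036664263382 0.2622600944830073
yaw +y dir 1.7476260337993295 -x dir -2.9592522844913858
wing [0.55142652 0.23104729 0.182     ] [0.49809225 0.22236301 0.182     ] [0.52467686 0.22594558 0.182     ]
handle [ 0.68226054 -0.27643404  0.114     ] [ 0.5509263  -0.29603235  0.114     ] [ 0.61665374 -0.28591143  0.114     ]
level [0.58783248 0.09297406 0.17      ] [ 0.61326409 -0.11231298  0.176     ] [ 0.60228194 -0.01016609  0.176     ]
```

```bash
cat >> h.py <<'E'
C=np.array([.5643,.0162]);D=np.array([-.1763,.9843]);X=np.array([.9843,.1763])
def rot(s=None): return Ro.from_euler('xyz',(s or monitor.observe())['tool_rot']).as_matrix()
def goal(p,jaw,show=True):
    """total tool-frame shift and turn (in full-scale units) to TCP p, pointing down, jaw axis at angle jaw"""
    s=monitor.observe();R=rot(s);y=np.array([np.cos(jaw),np.sin(jaw),0]);x=np.array([0,0,-1.])
    if y@R[:,1]<0 and abs(y@R[:,1])>.7: y=-y
    G=np.c_[x,y,np.cross(x,y)]
    d=R.T@(np.array(p)-s['position'])/.03; w=Ro.from_matrix(R.T@G).as_rotvec()/np.radians(6)
    print('t',round(s['clock'],2),'pos',s['position'].round(4),'F',np.round(s['force'],1),'w',round(s['grip_width'],4),'shift',d.round(2),'turn',w.round(2),'q7',s['qpos'].round(2)[-1]);return d,w
def W(a,b): return C+a*X+b*D   # warmer plan coords
E
python3 - <<'E'
from h import *
p=W(0,-.38);goal([*p,.245],1.748);print(p)
E
```

```text
t 0.1 pos [ 0.1416 -0.6084  0.2448] F [-0.4  0.2  1.6] w 0.0852 shift [ -0.    -4.44 -17.79] turn [0.49 0.   0.01] q7 -0.11
[ 0.631294 -0.357834]
```

{"fn": "arm_command", "kwargs": {"delta_pos": [[0,-0.24,-0.97],[0,-0.24,-0.97],[0,-0.24,-0.97],[0,-0.24,-0.97],[0,-0.24,-0.97],[0,-0.24,-0.97],[0,-0.24,-0.97],[0,-0.24,-0.97],[0,-0.24,-0.97],[0,-0.24,-0.97]], "rotation": [[0.05,0,0],[0.05,0,0],[0.05,0,0],[0.05,0,0],[0.05,0,0],[0.05,0,0],[0.05,0,0],[0.05,0,0],[0.05,0,0],[0,0,0]], "gripper": 1, "grip_force": 60}}

```text
clock: 1.1
position: [0.4164, -0.4754, 0.2411]
tool_rot: [-0.907, 1.563, 2.406]
force: [-0.0, -1.0, 0.7]
grip_width: 0.0002
```

```bash
python3 -c "
from h import *
goal([*W(0,-.38),.245],1.748)"
```

```text
t 1.1 pos [ 0.4164 -0.4754  0.2411] F [-0.  -1.   0.7] w 0.0002 shift [-0.15 -2.64 -7.73] turn [-0.06  0.04  0.06] q7 -0.68
```

{"fn": "arm_command", "kwargs": {"delta_pos": [[0,-0.33,-0.97],[0,-0.33,-0.97],[0,-0.33,-0.97],[0,-0.33,-0.97],[0,-0.33,-0.97],[0,-0.33,-0.97],[0,-0.33,-0.97],[0,-0.33,-0.97]], "rotation": [[0,0,0],[0,0,0],[0,0,0],[0,0,0],[0,0,0],[0,0,0],[0,0,0],[0,0,0]]}}

```text
clock: 1.9
position: [0.6397, -0.3514, 0.2372]
tool_rot: [-0.806, 1.558, 2.507]
force: [0.0, 0.0, -0.2]
grip_width: 0.0001
```

```bash
python3 -c "
from h import *
goal([*W(0,-.37),.1],1.748)"
```

```text
t 1.9 pos [ 0.6397 -0.3514  0.2372] F [ 0.   0.  -0.2] w 0.0001 shift [ 4.58 -0.13  0.27] turn [-0.06  0.08  0.09] q7 -1.01
```

{"fn": "arm_command", "kwargs": {"delta_pos": [[0.95,-0.03,0.06],[0.95,-0.03,0.06],[0.95,-0.03,0.06],[0.95,-0.03,0.06],[0.75,0,0.03],[0,0,0]], "rotation": [[0,0.01,0.01],[0,0.02,0.02],[0,0.02,0.02],[0,0.02,0.02],[0,0.01,0.01],[0,0,0]]}}

```text
clock: 2.5
position: [0.634, -0.3419, 0.0931]
tool_rot: [-1.483, 1.566, 1.838]
force: [-0.2, 0.5, -0.6]
grip_width: 0.0002
```

```bash
python3 -c "
from h import *
goal([*W(0,-.24),.1],1.748)"
```

```text
t 2.5 pos [ 0.634  -0.3419  0.0931] F [-0.2  0.5 -0.6] w 0.0002 shift [-0.21 -4.16  0.18] turn [0.01 0.   0.04] q7 -1.03
```

{"fn": "arm_command", "kwargs": {"delta_pos": [[-0.05,-0.5,0.02],[-0.05,-0.5,0.02],[-0.05,-0.5,0.02],[-0.05,-0.5,0.02],[0,-0.5,0.02],[0,-0.5,0.02]], "rotation": [[0,0,0],[0,0,0],[0,0,0],[0,0,0],[0,0,0],[0,0,0]]}}

```text
clock: 3.1
position: [0.6143, -0.2523, 0.1032]
tool_rot: [-3.034, 1.569, 0.283]
force: [1.6, -3.4, -1.7]
grip_width: 0.0002
```

```bash
python3 -c "
from h import *
goal([*W(0,-.24),.1],1.748)"
```

```text
t 3.1 pos [ 0.6143 -0.2523  0.1032] F [ 1.6 -3.4 -1.7] w 0.0002 shift [ 0.11 -1.1   0.06] turn [-0.02 -0.02  0.  ] q7 -1.15
```

Pushing at about 3 N; I'll continue gently to the stop.

{"fn": "arm_command", "kwargs": {"delta_pos": [[0,-0.3,0],[0,-0.3,0],[0,-0.3,0],[0,-0.3,0]], "rotation": [[0,0,0],[0,0,0],[0,0,0],[0,0,0]]}}

```text
clock: 3.5
position: [0.6084, -0.2203, 0.1042]
tool_rot: [2.047, 1.559, -0.922]
force: [27.8, -73.2, -32.1]
grip_width: 0.0001
```

```bash
python3 -c "
from h import *
goal([*W(0,-.24),.1],1.748)"
```

```text
t 3.5 pos [ 0.6084 -0.2203  0.1042] F [ 27.8 -73.2 -32.1] w 0.0001 shift [ 0.14 -0.02  0.06] turn [-0.04 -0.05 -0.1 ] q7 -1.21
```

{"fn": "arm_command", "kwargs": {"delta_pos": [[0,0.3,0],[0,0.6,0],[0,0.8,0],[-0.8,0.2,0],[-1,0,0],[-1,0,0],[-1,0,0],[-0.8,0,0]], "rotation": [[0,0,0],[0,0,0],[0,0,0],[0,0,0],[0,0,0],[0,0,0],[0,0,0],[0,0,0]]}}

```text
clock: 4.3
position: [0.6162, -0.2792, 0.2434]
tool_rot: [1.42, 1.566, -1.551]
force: [0.6, 1.0, -0.7]
grip_width: -0.0003
```

```bash
python3 -c "
from h import *
a=snap('top','t1.png')[135:260,195:355];cv2.imwrite('pics/t1c.png',cv2.resize(a,None,fx=5,fy=5,interpolation=cv2.INTER_CUBIC)[:600,:,::-1])
goal([*W(-.12,-.0),.27],1.748)
goal([*W(0,.215),.27],1.748)"
```

```text
t 4.35 pos [ 0.6175 -0.2797  0.2474] F [ 1.  -0.5  4. ] w 0.0001 shift [-0.84 -9.99  4.06] turn [-0.06 -0.03 -0.07] q7 -1.1
t 4.35 pos [ 0.6175 -0.2797  0.2474] F [ 1.  -0.5  4. ] w 0.0001 shift [ -0.87 -17.18   0.11] turn [-0.06 -0.03 -0.07] q7 -1.1
```

View pics/t1c.png

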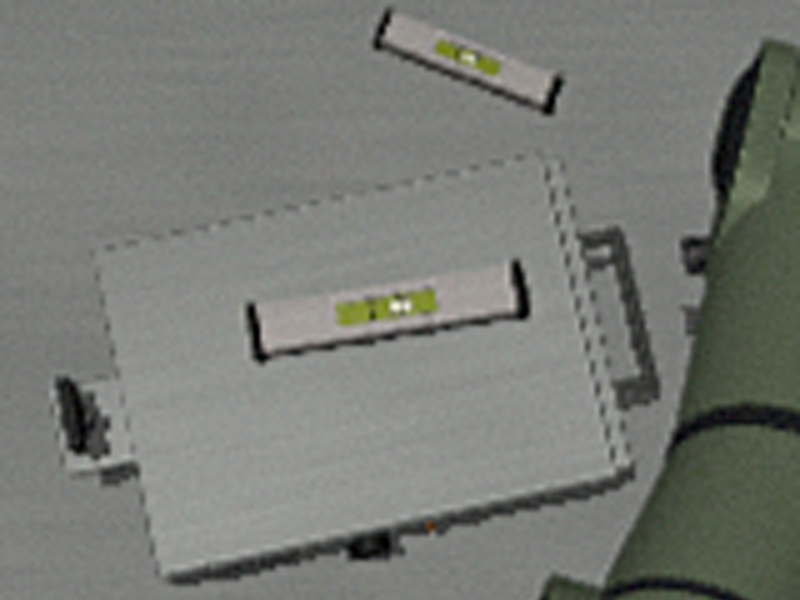

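The drawer front now sits flush with the warmer end (handle at about x=640 in the crop), and the level and wing haven't moved. The bubble is about 10 mm toward the drawer, so roughly 1.7 rad of turn is needed. Next, over to the wing.

{"fn": "arm_command", "kwargs": {"delta_pos": [[-0.3,-0.95,0],[-0.2,-0.95,0],[-0.1,-0.95,0],[-0.1,-0.95,0],[0,-0.95,0],[0,-0.95,0],[0,-0.95,0],[0,-0.95,0],[0,-0.95,0],[0,-0.95,0]], "rotation": [[-0.03,0,0],[-0.03,0,0],[0,0,0],[0,0,0],[0,0,0],[0,0,0],[0,0,0],[0,0,0],[0,0,0],[0,0,0]], "gripper": 0}}

```text
clock: 5.35
position: [0.5668, 0.0064, 0.2681]
tool_rot: [2.509, 1.566, -0.462]
force: [1.2, -0.2, 0.9]
grip_width: 0.0429
```

```bash
python3 -c "
from h import *
goal([*W(0,.215),.25],1.748);print(W(0,.215))"
```

```text
t 5.35 pos [0.5668 0.0064 0.2681] F [ 1.2 -0.2  0.9] w 0.0429 shift [ 0.58 -7.5   0.07] turn [-0.06 -0.04 -0.03] q7 -1.58
[0.5263955 0.2278245]
```

{"fn": "arm_command", "kwargs": {"delta_pos": [[0.05,-0.95,0],[0.05,-0.95,0],[0.05,-0.95,0],[0.05,-0.95,0],[0.1,-0.95,0],[0.1,-0.95,0],[0.1,-0.8,0],[0,-0.5,0],[0,0,0]], "rotation": [[0,0,0],[0,0,0],[0,0,0],[0,0,0],[0,0,0],[0,0,0],[0,0,0],[0,0,0],[0,0,0]]}}

```text
clock: 6.25
position: [0.5285, 0.2259, 0.2519]
tool_rot: [-1.683, 1.568, 1.634]
force: [-0.1, 0.4, -0.0]
grip_width: 0.0428
```

```bash
python3 -c "
from h import *
b=snap('scene','s1.png')[150:290,230:400];cv2.imwrite('pics/s1c.png',cv2.resize(b,None,fx=4,fy=4,interpolation=cv2.INTER_CUBIC)[:,:,::-1])
goal([.5255,.227,.167],1.748);print(monitor.observe()['qpos'].round(2))
print([proj('scene',[.5255,.227,z]) for z in(.187,.157)])"
```

```text
t 6.3 pos [0.5288 0.2245 0.2519] F [ 0.1 -0.5  0.9] w 0.0425 shift [ 2.83 -0.09  0.1 ] turn [-0.03 -0.    0.02] q7 -1.99
[-0.36  0.44 -0.2   1.72  0.1   0.99 -1.99]
[(np.float64(353.0793556830022), np.float64(197.4273775448823)), (np.float64(351.94647715375584), np.float64(203.51294695747902))]
```

View pics/s1c.png

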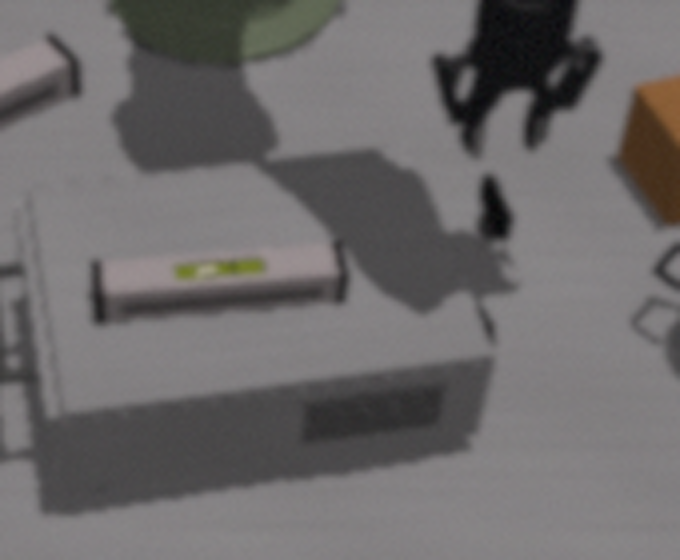

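The wing is at crop (495,205), full-frame (353.8,201); my predicted point projects to (352.5,200.5), so they agree. The open jaws straddle it. Descending.

{"fn": "arm_command", "kwargs": {"delta_pos": [[0.7,-0.05,0.04],[0.7,-0.04,0.04],[0.7,0,0.02],[0.6,0,0],[0,0,0]], "rotation": [[0,0,0],[0,0,0],[0,0,0],[0,0,0],[0,0,0]]}}

```text
clock: 6.8
position: [0.5285, 0.2198, 0.1696]
tool_rot: [-3.101, 1.568, 0.207]
force: [-1.1, -0.7, 0.0]
grip_width: 0.043
```

{"fn": "arm_command", "kwargs": {"delta_pos": [[0,0,0],[0,0,0],[0,0,0],[0,0,0],[0,0,0]], "rotation": [[0,0,0],[0,0,0],[0,0,0],[0,0,0],[0,0,0]], "gripper": 1, "grip_force": 30}}

```text
clock: 7.3
position: [0.5272, 0.2311, 0.1726]
tool_rot: [-1.909, 1.552, 1.407]
force: [4.4, 6.5, -21.4]
grip_width: 0.0121
```

```bash
python3 -c "
from h import *
goal([.5255,.227,.166],1.748)"
```

```text
t 7.3 pos [0.5272 0.2311 0.1726] F [  4.4   6.5 -21.4] w 0.0121 shift [0.22 0.13 0.08] turn [-0.03 -0.06  0.17] q7 -2.02
```

{"fn": "arm_command", "kwargs": {"delta_pos": [[0,0,0],[-0.015,0,0],[-0.015,0,0],[-0.015,0,0],[-0.015,0,0]], "rotation": [[0.5,0,0],[0.8,0,0],[0.8,0,0],[0.8,0,0],[0.8,0,0]]}}

```text
clock: 7.8
position: [0.5273, 0.2304, 0.1744]
tool_rot: [-1.382, 1.551, 1.533]
force: [4.5, 6.3, -23.4]
grip_width: 0.0116
```

```bash
python3 -c "
from h import *
goal([.5255,.229,.17],1.748);print(monitor.observe()['moment'])"
```

```text
t 7.8 pos [0.5273 0.2304 0.1744] F [  4.5   6.3 -23.4] w 0.0116 shift [0.15 0.06 0.05] turn [-3.85 -0.    0.19] q7 -2.35
[ 6.18491678e-01 -1.16008710e+00 -6.67337778e-04]
```

The wing turned with the tool by about 0.4 rad, but joint 7 is nearing its limit. I'll release, go up, make a half turn and regrasp.

{"fn": "arm_command", "kwargs": {"delta_pos": [[0,0,0],[0,0,0],[0,0,0],[0,0,0],[-0.8,0,0],[-0.8,0,0],[-0.8,0,0]], "rotation": [[0,0,0],[0,0,0],[0,0,0],[0,0,0],[0,0,0],[0,0,0],[0,0,0]], "gripper": 0}}

```text
clock: 8.5
position: [0.5278, 0.2267, 0.2498]
tool_rot: [-1.353, 1.552, 1.565]
force: [-0.2, 0.1, 0.5]
grip_width: 0.0427
```

{"fn": "arm_command", "kwargs": {"delta_pos": [[0,0,0],[0,0,0],[0,0,0],[0,0,0],[0,0,0],[0,0,0],[0,0,0],[0,0,0],[0,0,0],[0,0,0]], "rotation": [[-1,0,0],[-1,0,0],[-1,0,0],[-1,0,0],[-1,0,0],[-1,0,0],[-1,0,0],[-1,0,0],[-1,0,0],[-1,0,0]]}}

```text
clock: 9.5
position: [0.5305, 0.2255, 0.2578]
tool_rot: [-2.881, 1.546, 1.131]
force: [0.0, -0.7, 0.3]
grip_width: 0.0426
```

{"fn": "arm_command", "kwargs": {"delta_pos": [[0,0,0],[0,0,0],[0,0,0],[0,0,0],[0,0,0],[0,0,0],[0,0,0],[0,0,0],[0,0,0],[0,0,0]], "rotation": [[-1,0,0],[-1,0,0],[-1,0,0],[-1,0,0],[-1,0,0],[-1,0,0],[-1,0,0],[-1,0,0],[-1,0,0],[-1,0,0]]}}

```text
clock: 10.5
position: [0.5321, 0.2229, 0.2613]
tool_rot: [2.124, 1.544, 0.951]
force: [-1.1, 0.4, 0.9]
grip_width: 0.0425
```

{"fn": "arm_command", "kwargs": {"delta_pos": [[0,0,0],[0,0,0],[0,0,0],[0,0,0],[0,0,0],[0,0,0],[0,0,0],[0,0,0],[0,0,0]], "rotation": [[-1,0,0],[-1,0,0],[-1,0,0],[-1,0,0],[-1,0,0],[-1,0,0],[-1,0,0],[-1,0,0],[0,0,0]]}}

```text
clock: 11.4
position: [0.5338, 0.2201, 0.2644]
tool_rot: [1.082, 1.542, 0.788]
force: [0.6, 0.3, -0.1]
grip_width: 0.043
```

```bash
python3 -c "
from h import *
b=snap('top','t2.png')[150:250,190:290];cv2.imwrite('pics/t2c.png',cv2.resize(b,None,fx=6,fy=6,interpolation=cv2.INTER_CUBIC)[:,:,::-1])
goal([.5265,.230,.172],1.748-.4);print(monitor.observe()['qpos'].round(2))"
```

```text
t 11.45 pos [0.5339 0.22   0.2644] F [ 1.1 -0.1 -0.6] w 0.0427 shift [ 3.08  0.17 -0.37] turn [-0.71  0.14 -0.24] q7 0.42
[ 0.08  0.52 -0.81  1.7   0.41  1.07  0.42]
```

View pics/t2c.png

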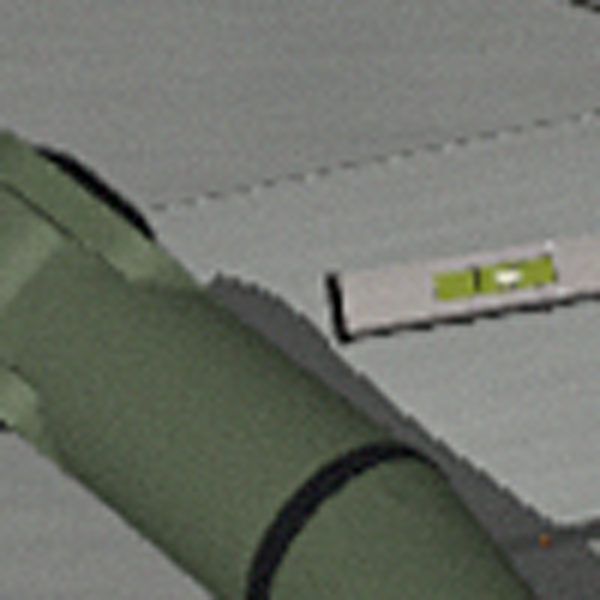

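Level undisturbed; the bubble at crop (508,277) against the vial middle at 495 leaves about 8 mm, so roughly 1.35 rad to go. Regrasping.

{"fn": "arm_command", "kwargs": {"delta_pos": [[0,0.17,-0.37],[0.7,0,0],[0.8,0,0],[0.8,0,0],[0.6,0,0],[0,0,0]], "rotation": [[-0.7,0.14,-0.24],[0,0,0],[0,0,0],[0,0,0],[0,0,0],[0,0,0]]}}

```text
clock: 12.05
position: [0.5256, 0.2277, 0.1763]
tool_rot: [-0.071, 1.568, -0.313]
force: [0.0, -0.1, -0.2]
grip_width: 0.043
```

```bash
python3 -c "
from h import *
goal([.5265,.230,.17],1.748-.4)"
```

```text
t 12.05 pos [0.5256 0.2277 0.1763] F [ 0.  -0.1 -0.2] w 0.043 shift [0.21 0.08 0.01] turn [-0.19  0.03  0.  ] q7 0.36
```

{"fn": "arm_command", "kwargs": {"delta_pos": [[0.2,0.08,0],[0,0,0]], "rotation": [[-0.15,0.03,0],[0,0,0]]}}

```text
clock: 12.25
position: [0.5267, 0.2305, 0.1712]
tool_rot: [0.422, 1.57, 0.194]
force: [-0.0, 0.0, 0.2]
grip_width: 0.0425
```

{"fn": "arm_command", "kwargs": {"delta_pos": [[0,0,0],[0,0,0],[0,0,0],[0,0,0],[0,0,0]], "rotation": [[0,0,0],[0,0,0],[0,0,0],[0,0,0],[0,0,0]], "gripper": 1, "grip_force": 30}}

```text
clock: 12.75
position: [0.5273, 0.2306, 0.1728]
tool_rot: [0.473, 1.568, 0.243]
force: [0.4, 2.3, -5.9]
grip_width: 0.0114
```

{"fn": "arm_command", "kwargs": {"delta_pos": [[-0.015,0,0],[-0.015,0,0],[-0.015,0,0],[-0.015,0,0],[-0.015,0,0],[-0.015,0,0]], "rotation": [[0.8,0,0],[0.8,0,0],[0.8,0,0],[0.8,0,0],[0.8,0,0],[0.8,0,0]]}}

```text
clock: 13.35
position: [0.5275, 0.2298, 0.1751]
tool_rot: [0.861, 1.569, 0.111]
force: [-0.1, 0.2, -6.5]
grip_width: 0.0116
```

```bash
python3 -c "
from h import *
goal([.5265,.230,.17],1.748-.4)"
```

```text
t 13.35 pos [0.5275 0.2298 0.1751] F [-0.1  0.2 -6.5] w 0.0116 shift [ 0.17 -0.02 -0.03] turn [-5.04  0.02 -0.01] q7 -0.07
```

{"fn": "arm_command", "kwargs": {"delta_pos": [[-0.015,0,0],[-0.015,0,0],[-0.015,0,0],[-0.015,0,0],[-0.015,0,0],[-0.015,0,0],[-0.015,0,0],[0,0,0],[0,0,0]], "rotation": [[0.8,0,0],[0.8,0,0],[0.8,0,0],[0.8,0,0],[0.8,0,0],[0.8,0,0],[0.8,0,0],[0,0,0],[0,0,0]]}}

```text
clock: 14.25
position: [0.5279, 0.2288, 0.1778]
tool_rot: [1.125, 1.568, -0.237]
force: [1.2, -1.0, -5.0]
grip_width: 0.0114
```

{"fn": "arm_command", "kwargs": {"delta_pos": [[0,0,0],[0,0,0],[0,0,0],[0,0,0],[0,0,0],[0,0,0],[0,0,0],[0,0,0],[0,0,0],[0,0,0]], "rotation": [[0,0,0],[0,0,0],[0,0,0],[0,0,0],[0,0,0],[0,0,0],[0,0,0],[0,0,0],[0,0,0],[0,0,0]]}}

```text
clock: 15.25
position: [0.5279, 0.2288, 0.1778]
tool_rot: [1.296, 1.569, -0.06]
force: [0.6, -0.8, -5.0]
grip_width: 0.0112
```

```bash
cat >> h.py <<'E'
def bubble(n,box,f,show=True):
    """offset of bubble from vial middle along level (+ = foot end), mm; box=(r0,r1,c0,c1)"""
    ims=np.mean([optics.grab_frame(n).astype(float) for _ in range(6)],0)
    r0,r1,c0,c1=box;a=ims[r0:r1,c0:c1].astype(np.uint8);k=12
    b=cv2.resize(a,None,fx=k,fy=k,interpolation=cv2.INTER_CUBIC);cv2.imwrite('pics/'+f,b[:,:,::-1])
    h=cv2.cvtColor(b,cv2.COLOR_RGB2HSV);g=((h[...,0]>22)&(h[...,0]<45)&(h[...,1]>120)).astype(np.uint8)
    (cx,cy),(w,hh),_=cv2.minAreaRect(cv2.findNonZero(g)); L=max(w,hh)
    br=(b.min(2)>150).astype(np.uint8)
    hull=cv2.fillConvexPoly(np.zeros_like(g),cv2.convexHull(cv2.findNonZero(g)),1);hull=cv2.erode(hull,np.ones((25,25)))
    v=b.min(2).astype(float)*hull; v=np.where(v>np.median(v[hull>0])+25,v,0)
    ys,xs=np.nonzero(v); bc=np.average(xs,weights=v[ys,xs]),np.average(ys,weights=v[ys,xs])
    d=np.hypot(bc[0]-cx,bc[1]-cy)*np.sign(bc[0]-cx)*(1 if n=='scene' else -1)
    print(n,'vial',(round(cx),round(cy)),'L',round(L),'bub',np.round(bc),'area',len(xs),'offset mm',round(d/L*76,2))
E
python3 -c "
from h import *
s=cv2.imread('pics/s0.png');t=cv2.imread('pics/t0.png')
bubble('scene',(205,230,265,310),'b1.png')
bubble('top',(185,208,252,295),'b2.png')
x=cv2.imread('pics/b1.png');y=cv2.imread('pics/b2.png');w=min(x.shape[1],y.shape[1]);cv2.imwrite('pics/b12.png',np.vstack([x[:,:w],y[:,:w]]))
goal([.5265,.230,.17],1.748-.4)"
```

```text
scene vial (229, 143) L 246 bub [215. 144.] area 12 offset mm -4.31
top vial (253, 136) L 235 bub [258. 135.] area 1334 offset mm -1.67
t 15.85 pos [0.5279 0.2288 0.1778] F [ 1.  -0.5 -4.6] w 0.0114 shift [ 0.26 -0.04 -0.05] turn [-10.82   0.02  -0.02] q7 -0.59
```

View pics/b12.png

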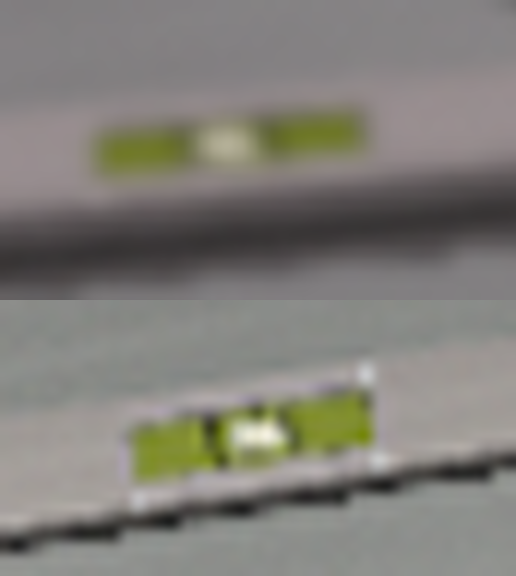

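The bubble now sits between the lines in both views: scene bubble ~228 against line mid 229.5 (about -0.5 mm), top ~259 against 252 (about -2 mm). One small trim of about 0.18 rad more, then release.

{"fn": "arm_command", "kwargs": {"delta_pos": [[-0.01,0,0],[-0.01,0,0],[0,0,0],[0,0,0]], "rotation": [[0.9,0,0],[0.9,0,0],[0,0,0],[0,0,0]]}}

```text
clock: 16.25
position: [0.528, 0.2285, 0.1786]
tool_rot: [1.299, 1.568, -0.248]
force: [2.1, -1.6, -5.3]
grip_width: 0.0115
```

{"fn": "arm_command", "kwargs": {"delta_pos": [[0,0,0],[0,0,0],[0,0,0],[0,0,0],[-0.8,0,0],[-0.9,0,0],[-0.9,0,0]], "rotation": [[0,0,0],[0,0,0],[0,0,0],[0,0,0],[0,0,0],[0,0,0],[0,0,0]], "gripper": 0}}

```text
clock: 16.95
position: [0.5266, 0.2285, 0.2564]
tool_rot: [-0.952, 1.568, -2.492]
force: [0.8, 0.3, 0.3]
grip_width: 0.0428
```

{"fn": "arm_command", "kwargs": {"delta_pos": [[0,0,0],[0,0,0],[0,0,0],[0,0,0],[0,0,0],[0,0,0],[0,0,0]], "rotation": [[0,0,0],[0,0,0],[0,0,0],[0,0,0],[0,0,0],[0,0,0],[0,0,0]], "gripper": 1}}

```text
clock: 17.65
position: [0.527, 0.2288, 0.2573]
tool_rot: [-0.584, 1.57, -2.123]
force: [-0.0, 0.2, 0.1]
grip_width: -0.0
```

```bash
python3 -c "
from h import *
bubble('scene',(200,230,255,320),'b3.png')
bubble('top',(180,212,240,305),'b4.png')
x=cv2.imread('pics/b3.png');y=cv2.imread('pics/b4.png');cv2.imwrite('pics/b34.png',cv2.resize(np.vstack([x,y]),None,fx=.8,fy=.8))
# level axis, ends from initial top view
e1=onz('top',195+252/5,135+330/5,.17);e2=onz('top',195+521/5,135+288/5,.176);m=(e1+e2)/2;u=(e1-e2)/np.linalg.norm(e1-e2)
print(m,u,[(k,(m+k*u).round(4)) for k in(-.07,.07)])
goal([*(m-.07*u)[:2],.235],np.arctan2(u[1],u[0]));goal([*(m+.07*u)[:2],.235],np.arctan2(u[1],u[0]));print(monitor.observe()['qpos'].round(2))"
```

```text
scene vial (348, 203) L 247 bub [346. 203.] area 29 offset mm -0.67
top vial (404, 218) L 655 bub [412. 211.] area 1118 offset mm -1.27
[ 0.60054828 -0.00966946  0.173     ] [-0.12289166  0.99199648 -0.02899345] [(-0.07, array([ 0.6092, -0.0791,  0.175 ])), (0.07, array([0.5919, 0.0598, 0.171 ]))]
t 18.25 pos [0.5271 0.2288 0.2577] F [ 0.6 -0.8 -0.2] w -0.0 shift [ 0.76  2.41 10.35] turn [-1.587e+01  1.000e-02  0.000e+00] q7 -0.69
t 18.25 pos [0.5271 0.2288 0.2577] F [ 0.6 -0.8 -0.2] w -0.0 shift [0.76 1.98 5.7 ] turn [-1.587e+01  1.000e-02  0.000e+00] q7 -0.69
[-0.17  0.46 -0.47  1.7   0.24  1.03 -0.69]
```

View pics/b34.png

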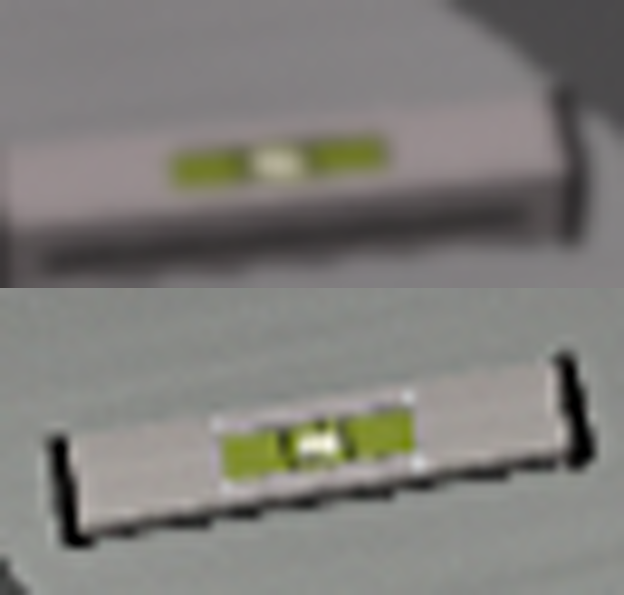

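The bubble is centred in both views: scene 278 against vial mid 280, top 318 against vial mid 317.5. Now over to the foot-side flat of the level.

```bash
python3 -c "
from h import *
e1=onz('top',247.3,201.,.174);e2=onz('top',299.9,192.5,.174);m=(e1+e2)/2;u=(e1-e2)/np.linalg.norm(e1-e2)
print(e1,e2,m,np.linalg.norm(e1-e2),m+.07*u);R=rot();print((R[:,1],R[:,2]))
s=monitor.observe();print(R.T@(np.array([*(m+.07*u)[:2],.225])-s['position'])/.03)"
```

```text
[0.58689292 0.08547895 0.174     ] [ 0.61397195 -0.11508146  0.174     ] [ 0.60043244 -0.01480125  0.174     ] 0.20238022124882935 [0.59106624 0.05456931 0.174     ]
(array([9.99494105e-01, 3.18044620e-02, 1.03804770e-04]), array([ 3.18043902e-02, -9.99493912e-01,  6.32374011e-04]))
[1.09458856 1.94728758 5.8730613 ]
```

{"fn": "arm_command", "kwargs": {"delta_pos": [[0,0.35,0.9],[0,0.35,0.9],[0,0.35,0.9],[0,0.35,0.9],[0.2,0.3,0.9],[0.3,0.2,0.9],[0.3,0,0.4],[0,0,0]], "rotation": [[0,0,0],[0,0,0],[0,0,0],[0,0,0],[0,0,0],[0,0,0],[0,0,0],[0,0,0]]}}

```text
clock: 19.05
position: [0.5918, 0.0517, 0.2331]
tool_rot: [1.906, 1.57, 0.37]
force: [-1.2, 0.4, -0.5]
grip_width: -0.0001
```

```bash
python3 -c "
from h import *
s=monitor.observe();R=rot(s);print(s['position'],R.T@(np.array([.591,.0546,.196])-s['position'])/.03,Ro.from_matrix(R).as_rotvec());print(R[:,0])"
```

```text
[0.59182322 0.05173926 0.23309584] [ 1.23653722 -0.02542922 -0.09579554] [ 1.18446753  1.22486615 -1.18274238]
[ 1.03987412e-03  4.03467705e-04 -9.99999378e-01]
```

{"fn": "arm_command", "kwargs": {"delta_pos": [[0.5,-0.02,-0.05],[0.5,0,-0.04],[0.15,0,0],[0,0,0],[0,0,0]], "rotation": [[0,0,0],[0,0,0],[0,0,0],[0,0,0],[0,0,0]]}}

```text
clock: 19.55
position: [0.5907, 0.0595, 0.1984]
tool_rot: [2.475, 1.568, 0.943]
force: [-0.3, -0.5, -0.2]
grip_width: 0.0001
```

{"fn": "arm_command", "kwargs": {"delta_pos": [[0.07,0,0],[0.07,0,0]], "rotation": [[0,0,0],[0,0,0]]}}

```text
clock: 19.75
position: [0.5912, 0.0601, 0.1951]
tool_rot: [2.217, 1.566, 0.685]
force: [-0.3, -0.2, 0.3]
grip_width: -0.0
```

{"fn": "arm_command", "kwargs": {"delta_pos": [[0.07,0,0],[0.07,0,0]], "rotation": [[0,0,0],[0,0,0]]}}

```text
clock: 19.95
position: [0.5914, 0.0601, 0.1909]
tool_rot: [2.133, 1.566, 0.602]
force: [-0.1, 0.7, -0.1]
grip_width: 0.0
```

{"fn": "arm_command", "kwargs": {"delta_pos": [[0.05,0,0]], "rotation": [[0,0,0]]}}

```text
clock: 20.05
position: [0.5916, 0.0601, 0.1898]
tool_rot: [2.081, 1.565, 0.549]
force: [-10.5, -2.1, 30.5]
grip_width: -0.0003
```

{"fn": "arm_command", "kwargs": {"delta_pos": [[0.05,0,0]], "rotation": [[0,0,0]]}}

```text
clock: 20.15
position: [0.5916, 0.0601, 0.1897]
tool_rot: [1.977, 1.565, 0.445]
force: [-14.7, -1.9, 40.8]
grip_width: -0.0
```

{"fn": "arm_command", "kwargs": {"delta_pos": [[0,-0.02,0]], "rotation": [[0,0,0]]}}

```text
clock: 20.25
position: [0.5912, 0.0601, 0.1903]
tool_rot: [1.919, 1.564, 0.387]
force: [0.8, 0.6, 0.9]
grip_width: -0.0002
```

{"fn": "arm_command", "kwargs": {"delta_pos": [[0,0,0],[0,0,0],[0,0,0],[0,0,0]], "rotation": [[0,0,0],[0,0,0],[0,0,0],[0,0,0]]}}

```text
clock: 20.65
position: [0.5912, 0.0599, 0.19]
tool_rot: [1.912, 1.565, 0.38]
force: [0.1, -0.8, -0.7]
grip_width: -0.0004
```

{"fn": "arm_command", "kwargs": {"delta_pos": [[0.04,-0.01,0]], "rotation": [[0,0,0]]}}

```text
clock: 20.75
position: [0.5913, 0.0599, 0.1897]
tool_rot: [1.848, 1.564, 0.315]
force: [-7.6, -2.2, 32.7]
grip_width: 0.0002
```

```bash
python3 -c "
from h import *
bubble('scene',(200,230,255,320),'b5.png')
s=monitor.observe();print(s['clock'],s['force'],s['position'])"
```

```text
return _methods._mean(a, axis=axis, dtype=dtype,
  ret = ret.dtype.type(ret / rcount)
Traceback (most recent call last):
  File "h.py", line 41, in bubble
    ys,xs=np.nonzero(v); bc=np.average(xs,weights=v[ys,xs]),np.average(ys,weights=v[ys,xs])
                            ~~~~~~~~~~^^^^^^^^^^^^^^^^^^^^^
ZeroDivisionError: Weights sum to zero, can't be normalized
```

Holding about 33 N. I'll check that it keeps steady and view the result.

```bash
python3 -c "
from h import *
for i in range(22): f=optics.grab_frame('top')
g=optics.grab_frame('scene')
A=cv2.resize(g[170:290,205:370],None,fx=4,fy=4,interpolation=cv2.INTER_CUBIC);
cv2.imwrite('pics/fin.png',A[:,:,::-1]);cv2.imwrite('pics/fin_t.png',f[:,:,::-1])
s=monitor.observe();print(s['clock'],s['force'],s['position'])"
```

```text
22.2 [-4.57700865 -1.32775964 16.78785219] [0.59124416 0.05988694 0.18982292]
```

View pics/fin.png

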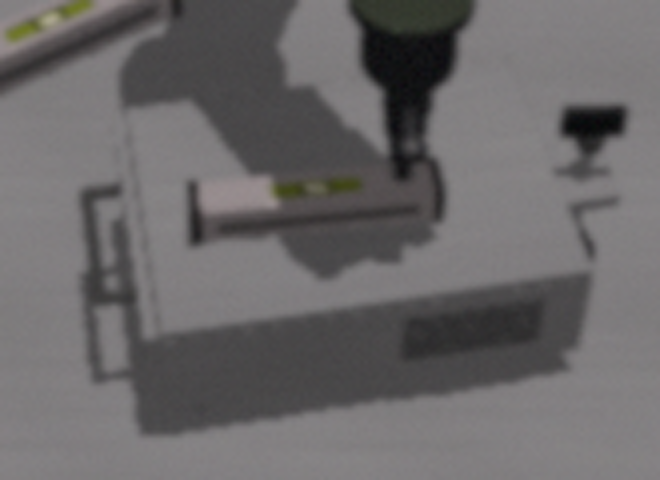

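The bubble is at (317,188), dead middle of the vial (272..362), and the level is in place. The force relaxed to 17 N, so I'll renew the press once and hand in.

{"fn": "arm_command", "kwargs": {"delta_pos": [[0.045,-0.01,0],[0.045,-0.01,0]], "rotation": [[0,0,0],[0,0,0]]}}

```text
clock: 22.4
position: [0.5913, 0.0599, 0.1898]
tool_rot: [1.717, 1.561, 0.184]
force: [-8.4, -1.7, 24.8]
grip_width: -0.0001
```

```bash
python3 -c "
from h import *
s=monitor.observe();print(s['clock'],s['force'],s['position'])
if 12<s['force'][2]<60: print(bot.job_done())
s=monitor.observe();print(s['clock'],s['force'])"
```

```text
22.4 [-8.37521444 -1.68835005 24.77532537] [0.59125919 0.05994738 0.18976231]
the job is handed in; nothing more can be done
None
the job is handed in; nothing more can be done
```

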